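# Pack the carver's kit tray

## Robot

A 6-joint arm with a two-finger parallel gripper is mounted at the origin on the work surface. World frame = base frame: x ahead of the robot, y to its left, z up, the work surface at z = 0. Lengths are in m, angles in rad, forces in N, time in s.
With the tool pointing down it reaches from about 0.325 to 0.775 m from the base axis. Payload 5.5 kg.
Tool frame: the origin (TCP) lies at the very end of the fingers, on their centre line; the grasp point (between the pads) lies 19 mm behind it; y points along the fingers, z is the direction in which the jaws open and shut, and the axes are right-handed (so a half turn about y gives the same grasp; the last joint's range is limited). The gripper opens to 88 mm and grips with 3 to 60 N. Pads are 20 mm wide; open, the fingers measure 115 mm over their backs; the gripper's body (75 mm by 178 mm) begins 61 mm behind the grasp point.
Start: joints at [1.161, 0.091, 1.231, -0, 1.82, -0.057], TCP at [0.207, 0.563, 0.223] pointing down, gripper open.
Joint ranges: [-2.87, 2.87], [-0.86, 2.18], [0.17, 2.46], [-1.51, 4.65], [0.06, 2.69], [-2.65, 2.65]. Speed limits (rad/s): [2.57, 2.57, 3.01, 3.14, 3.14, 3.14].

## Interface

Orientations are given as a rotation vector (axis times angle).
In Python, from plant import readout, eyes, sign_off gives the robot as it stands.
- The arm moves only by the tool step_arm, never from a script. Its argument "rows" is text: rows parted by semicolons, each of 7 numbers parted by spaces: the turn, a rotation vector about the tool's x, y, z in degrees, then the shift along the tool's x, y, z in m, then the finger opening in m, from 0 to 0.0878. In form: ax ay az tx ty tz hand; .... A call has exactly 10 rows; each row is the pose to reach, as a shift and turn from the pose commanded when the call began, along the tool's axes at that moment; what a row does not reach only later rows make up. A row lasts 1/8 s, in which the tool goes at most 62.5 mm and 10.7 degrees, less where a joint would pass 70% of its speed; a pose out of reach is approached as far as the arm can. A call with a gripper value outside its range is refused whole. The fingers move at their own pace and stop on an object; the grip force is fixed at half the most. Time passes only in rows, so rows that repeat a pose let the fingers close, or fill a call up. It gives the time, the measured TCP pose, the force and the opening at its end, in the units of the state.
- readout.read_state(): the state, without advancing time (a new reading comes with each control period).
- eyes.camera(name): name is "side" or "top" or "wrist"; returns a dict with "pixels" (420x560x3 uint8, red, green, blue), "z_map" (420x560 float32, m along the optical axis (not along the pixel's ray), 0 where there is no reading), "fx", "fy", "cx", "cy" (pixels), "R" (3x3) and "t" (3): a world point X has camera coordinates R X + t. Camera axes: x right, y down, z forward; pixel columns grow to the right and rows downward; lengths in m; the calibration is good to about 2 mm. The wrist camera is an equidistant fisheye: a pixel r from the principal point sees the ray r / f radians off the axis. A picture is of the moment at which its call begins.
- sign_off(): hands the job in, once; it reports no verdict.
The state is a dict: "time_s": time; "q": joint angles; "dq": joint speeds; "joint_efforts": joint torques, N m; "eef_pos": TCP position; "eef_rot": TCP orientation; "ft_force": force on the tool from outside, world axes, zero at the start; "ft_torque": the same for the moment, N m; "grip_width": finger opening in m.
Only numpy, scipy, OpenCV 4.12 (cv2) and the standard library are available. Lean on these libraries where they do the work, as an engineer would, in place of code of your own. Each camera call takes 0.05 s, during which the arm holds its last target. There are 200 camera calls.

## Task

Pack the carving kit into the white tray: the jar and the sanding block standing in it are spread apart, so close them up snugly, then put the grey stone blank (standing as it does now) and the wooden whetstone case (stood on its end) in with them. It is a tight fit in one row: all four must end upright, right down on the tray's floor. Then let go, and leave the other things on the bench where they are.

Things in the scene. Friction and masses are not known exactly. Their poses are not given: they have to be found in the camera images.
- tray: open white plastic tray, screwed down to the bench, its long side pointing roughly away from the robot. Outside 201 x 74 x 50 mm high, walls and floor 5 mm thick, so inside 191 (along its x) x 64 mm (along its y), 45 mm deep. Origin: centre of its underside; x along its length, y across, z up; inner floor at z = 5 mm, rim at z = 50 mm.
- jar: closed round jar, amber glass with paper label and flat steel lid as wide as the jar: 60 mm diameter, 85 mm tall, about 0.35 kg. Starts standing in the tray near one end. Origin: centre of its underside, z up.
- sander: wooden sanding block with red-brown abrasive on its two broad faces, standing on end: 45 mm (its x) x 58 mm (its y) x 82 mm tall, about 0.17 kg. Starts in the tray near the other end, its 45 mm along the tray's length. Origin: centre of its underside, z up.
- stone: grey stone blank with a pale vein, standing on the bench to the left: 50 mm (its x) x 58 mm (its y), 100 mm tall (the top 12 mm narrower, 40 x 46 mm), about 0.65 kg. Origin: centre of its underside, z up.
- case: light wooden whetstone case with a dark seam round it, lying flat on the bench to the right: 120 mm long (its x), 58 mm wide (its y), 30 mm thick (its z), about 0.26 kg. Origin: centre of its underside as it lies.
- case_center (a point): the middle of the whetstone case's volume (15 mm above its origin along its z).
- chisel: bystander: chisel with wooden handle, 190 mm, lying between tray and case.
- awl: bystander: awl with wooden handle, 150 mm, lying between tray and stone blank.
- phone: bystander: black phone, 150 x 72 x 10 mm, lying flat beyond the case.
- adaptor: bystander: green mains adaptor, 60 x 90 x 62 mm with a stub plug on top, beyond the stone blank.
- glue: bystander: white glue bottle, 52 mm diameter, 130 mm tall, standing far right.
- mallet: bystander: hammer with wooden handle, 240 mm, lying far left.
- rock: bystander: rough rock, about 100 mm tall, far right.
Not all that is in view belongs to the job. Of the things that look like the case, the middle-sized one is meant. Several things have the shape of the sander; the one meant has the colours described above.

How it is judged:
At the end, for the whole second after the job is handed in: Jar, sanding block, stone blank and whetstone case are all inside the tray, each right down on its floor (within 5 mm) and upright within 0.1 rad (jar, sanding block and stone blank right way up, the case on either end), and at rest (under 0.02 m/s) (x of jar in the frame of tray between -0.0955 and 0.0955 m and y of jar in the frame of tray between -0.012 and 0.012 m and z of jar in the frame of tray between 0.001 and 0.01 m and angle between each of jar, sander, stone's own z axis and vertical below 0.1 rad and x of sander in the frame of tray between -0.0955 and 0.0955 m and y of sander in the frame of tray between -0.012 and 0.012 m and z of sander in the frame of tray between 0.001 and 0.01 m and x of stone in the frame of tray between -0.0955 and 0.0955 m and y of stone in the frame of tray between -0.012 and 0.012 m and z of stone in the frame of tray between 0.001 and 0.01 m and x of case_center in the frame of tray between -0.0955 and 0.0955 m and y of case_center in the frame of tray between -0.012 and 0.012 m and z of case_center in the frame of tray between 0.06 and 0.07 m and angle between the x axis of case and the z axis of tray, either way round below 0.1 rad and linear speed of each of jar, sander, stone, case below 0.02 m/s); the robot touches nothing.
It fails at once if a bystander (chisel, awl, phone, adaptor, glue bottle, hammer or rock) is moved more than 40 mm (distance of any of chisel, awl, phone, adaptor, glue, mallet, rock from where it was at the start of the episode above 0.04 m).
It also fails if it takes over 72 s, if anything falls off the work surface, if the arm or the gripper's body presses on something with over 40 N, if the wrist force passes 120 N, or if a joint passes its speed limit or range.

## Working session

There is one attempt and no reset: what is moved stays moved. The work goes in short steps, Python scripts to look and compute and a tool call to move; the robot and the scene stay as the last step left them, time stands still between calls to the robot, and variables do not carry over. Pictures are saved under pics/ and viewed, about 8 in all and at most 12, crops included, and the job is handed in when it is done.

Besides the shell and the picture viewer there is one more tool, called after "Emit:" as name(argument=value, ...), one argument or row to a line, values as JSON. step_arm: Moves the arm, as the interface text tells. Its arguments: {"type":"object","properties":{"rows":{"type":"string"}},"required":["rows"]}

```bash
ls; mkdir -p pics; python3 - <<'E'
from plant import readout, eyes
import cv2,numpy as np
s=readout.read_state(); print(s)
for n in ("top","side"):
    c=eyes.camera(n); np.savez(f"{n}0.npz",**c); cv2.imwrite(f"pics/{n}0.png",cv2.resize(c["pixels"][:,:,::-1],(800,600)))
    print(n,c["fx"],c["fy"],c["cx"],c["cy"],c["R"],c["t"])
E
```

```text
pics
{'time_s': 0.0, 'q': array([ 1.16131134e+00,  9.18172698e-02,  1.23185457e+00, -2.24038808e-05,
        1.81977368e+00, -5.67111234e-02]), 'dq': array([ 0.00096018, -0.00051113, -0.00029192, -0.001117  , -0.00139517,
        0.00106274]), 'joint_efforts': array([ 1.24604259e-03, -4.46449363e+01, -4.06445861e+01,  7.00025400e-02,
        2.91887170e-02, -1.74497541e-04]), 'eef_pos': array([0.2072031 , 0.56278425, 0.22154945]), 'eef_rot': array([-1.55482509,  0.27720206, -0.27656008]), 'ft_force': array([ 0.74834964, -0.69531637,  0.13437131]), 'ft_torque': array([-0.02533966, -0.00094523,  0.02800578]), 'grip_width': 0.08817064863704818}
top 409.97447373996863 409.97447373996863 270.86886152576227 206.10973355695953 [[-0.00100892 -0.99993253  0.0115719 ]
 [-0.98324569 -0.00111741 -0.18228184]
 [ 0.18228247 -0.01156193 -0.98317823]] [0.01496388 0.51039609 1.02848049]
side 397.042398691842 397.042398691842 278.0812299672488 207.82248971681227 [[ 9.13678916e-01 -4.06436683e-01 -2.46826735e-04]
 [-2.02743841e-01 -4.55246261e-01 -8.66975073e-01]
 [ 3.52258106e-01  7.92186887e-01 -4.98351445e-01]] [-0.47647641  0.14484267  0.89928401]
```

View pics/top0.png

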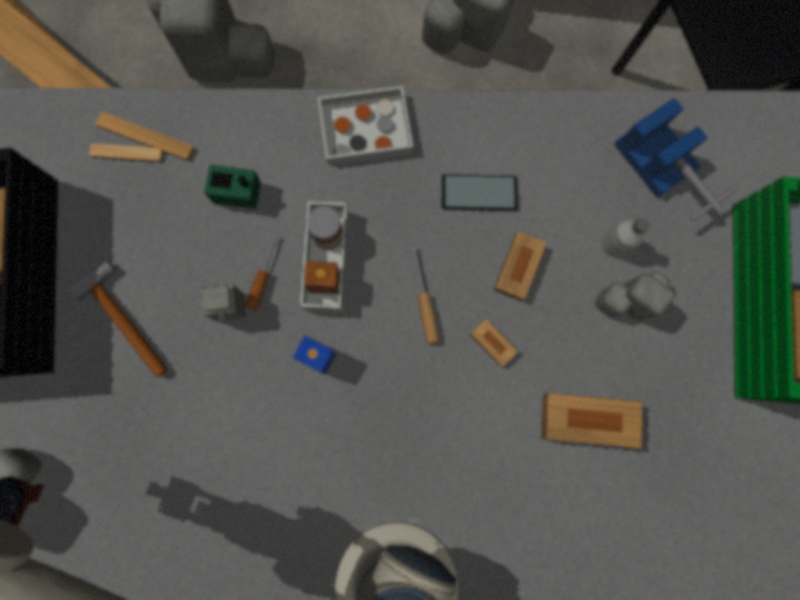

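View pics/side0.png

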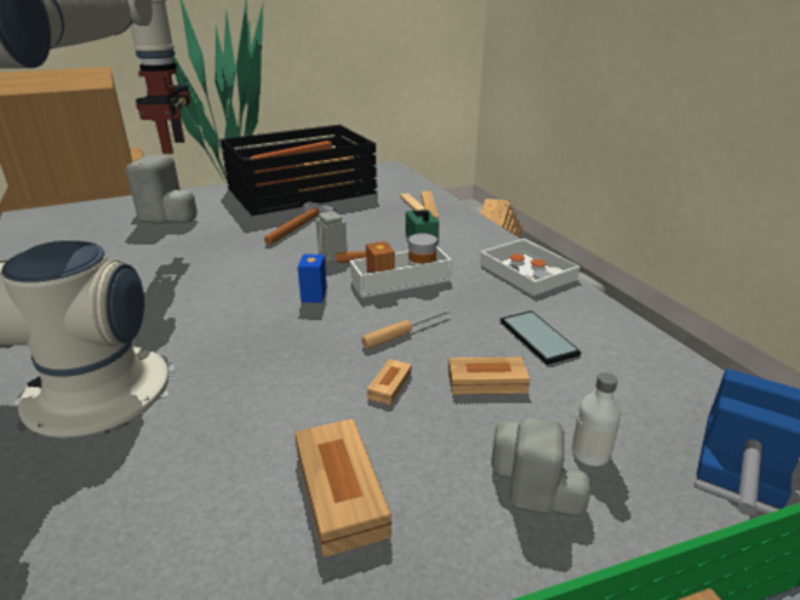

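The top view (800×600 px) shows:
- **Tray:** (324,255), with the jar at (325,225).
- **Sander candidates:** red-brown at (321,277), blue at (313,353). The red-brown one standing in the tray matches the description.
- **Stone:** (220,300).
- **Case candidates:** (521,266), (495,343) small and (594,420) large. The middle-sized one at (521,266) is meant.

Next I'll measure these from the depth map.

```bash
cat > h.py <<'E'
import numpy as np,cv2
def cloud(c):
    h,w=c["z_map"].shape; v,u=np.mgrid[:h,:w]; z=c["z_map"]
    P=np.stack([(u-c["cx"])/c["fx"]*z,(v-c["cy"])/c["fy"]*z,z],-1)
    P=(P-c["t"])@c["R"]; P[z==0]=np.nan; return P
def rect(xy):
    (cx,cy),(w,h),a=cv2.minAreaRect((xy*1000).astype(np.float32))
    if w<h: w,h,a=h,w,a+90
    return np.round([cx,cy,w,h,(a+90)%180-90],1)
E
python3 - <<'E'
import numpy as np,cv2
from h import *
c=np.load("top0.npz"); P=cloud(c)
def box(n,u0,u1,v0,v1,z0,z1):
    s=1.42857; Q=P[int(v0/s):int(v1/s),int(u0/s):int(u1/s)].reshape(-1,3)
    Q=Q[(Q[:,2]>z0)&(Q[:,2]<z1)]
    print(n,len(Q),rect(Q[:,:2]),"zmed",np.round(np.median(Q[:,2]),4),"mean",np.round(Q.mean(0),4))
box("bench",420,440,380,450,-.1,.1)
box("tray rim",290,360,190,320,.042,.056)
box("jar",290,360,190,260,.078,.11)
box("sander",290,360,245,320,.075,.11)
box("stone top",190,260,270,330,.093,.12)
box("stone",190,260,270,330,.04,.12)
box("stone sh",190,260,270,330,.08,.092)
box("mid",480,560,220,310,.02,.05)
box("small",460,530,315,372,.01,.05)
box("large",530,655,385,460,.02,.08)
box("awl",240,285,230,315,.006,.05)
box("chisel",405,445,240,350,.006,.05)
box("blue",285,340,330,380,.06,.12)
top=c["pixels"][:,:,::-1]
a=cv2.resize(top[130:265,130:265],(600,600),interpolation=cv2.INTER_CUBIC)
cv2.imwrite("pics/crop1.png",np.hstack([cv2.resize(top[135:275,195:255],(257,600)),cv2.resize(top[150:270,315:395],(400,600))]))
E
```

```text
bench 684 [294.5 -63.8 124.7  35.3  -0.6] zmed 0.0006 mean [ 0.294  -0.0636  0.0006]
tray rim 464 [586.5 133.9 201.6  74.3  -2.6] zmed 0.0495 mean [0.5837 0.1318 0.0493]
jar 426 [634.3 130.9  58.3  56.9   1.4] zmed 0.0899 mean [0.6334 0.1307 0.0896]
sander 414 [540.8 135.4  58.   46.   87.3] zmed 0.087 mean [0.5396 0.1352 0.0867]
stone top 295 [493.5 313.4  44.8  40.6 -87.8] zmed 0.0996 mean [0.4928 0.3132 0.0995]
stone 590 [493.4 314.   59.6  50.9 -82.7] zmed 0.093 mean [0.4898 0.3083 0.0879]
stone sh 172 [493.3 314.3  59.4  50.4 -81.9] zmed 0.0873 mean [0.4892 0.3076 0.0871]
mid 963 [ 571.3 -236.8  122.7   58.4  -22.8] zmed 0.0303 mean [ 0.5697 -0.2357  0.0302]
small 508 [ 425.4 -182.1   82.9   41.6   43. ] zmed 0.0213 mean [ 0.4242 -0.1818  0.0212]
large 2232 [ 283.9 -352.   169.8   81.8   84.7] zmed 0.0431 mean [ 0.2837 -0.3495  0.0428]
awl 371 [554.5 258.2 163.5  37.3 -17.8] zmed 0.0223 mean [0.5321 0.26   0.0214]
chisel 406 [512.8 -55.6 190.2  55.8  -2.9] zmed 0.0224 mean [ 0.4875 -0.0568  0.0215]
blue 435 [398.5 146.2  57.9  45.2  63.3] zmed 0.082 mean [0.3982 0.1454 0.0817]
```

View pics/crop1.png

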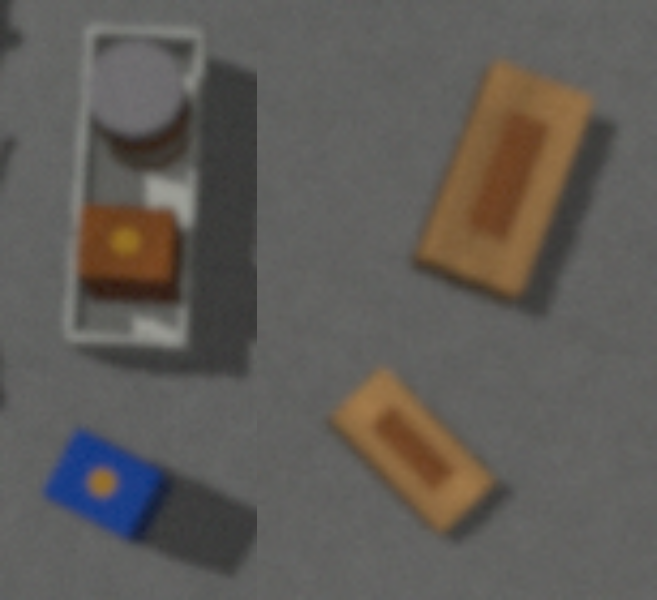

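The crop shows the red-brown sanding block in the tray beside the blue decoy, and the mid-sized case (123×58 mm measured) next to a smaller one (83×42 mm). So the targets are confirmed: red-brown sander and mid-sized case.

```bash
cat >> h.py <<'E'
from scipy.spatial.transform import Rotation as Ro
def Rt(yaw,tilt=0,flip=False):
    """tool: approach tilted by tilt deg from down toward heading yaw; jaw axis z horizontal, perpendicular to heading"""
    a=np.radians(yaw); t=np.radians(tilt); f=np.array([np.cos(a),np.sin(a),0])
    y=np.sin(t)*f+np.array([0,0,-np.cos(t)]); z=np.array([-np.sin(a),np.cos(a),0])
    if flip: z=-z
    return np.stack([np.cross(y,z),y,z],1)
def rel(s,R,p):
    R0=Ro.from_rotvec(s["eef_rot"]).as_matrix()
    print("turn",np.round(np.degrees(Ro.from_matrix(R0.T@R).as_rotvec()),2),"shift",np.round(R0.T@(np.array(p)-s["eef_pos"]),4))
TR=np.array([.5865,.134]); TY=-2.6
def tray(x,y=0): 
    a=np.radians(TY); return TR+[x*np.cos(a)-y*np.sin(a),x*np.sin(a)+y*np.cos(a)]
E
python3 - <<'E'
from h import *
from plant import readout
s=readout.read_state()
print(np.round(Ro.from_rotvec(s["eef_rot"]).as_matrix(),3))
for fl in (0,1):
    for n,z in (("above",.16),("grip",.055)): print(fl,n); rel(s,Rt(TY,0,fl),[*tray(-.0457),z])
E
```

```text
[[ 0.938 -0.001  0.346]
 [-0.346 -0.002  0.938]
 [-0.    -1.    -0.002]]
0 above
turn [  0.1  -17.61  -0.02] shift [ 0.4606  0.0621 -0.2851]
0 grip
turn [  0.1  -17.61  -0.02] shift [ 0.4606  0.1671 -0.2849]
1 above
turn [3.0000e-02 1.6239e+02 1.4000e-01] shift [ 0.4606  0.0621 -0.2851]
1 grip
turn [3.0000e-02 1.6239e+02 1.4000e-01] shift [ 0.4606  0.1671 -0.2849]
```

Emit:
step_arm(
  rows="0.1 -17.6 0 0.4606 0.0621 -0.2851 0.0875;0.1 -17.6 0 0.4606 0.0621 -0.2851 0.0875;0.1 -17.6 0 0.4606 0.0621 -0.2851 0.0875;0.1 -17.6 0 0.4606 0.0621 -0.2851 0.0875;0.1 -17.6 0 0.4606 0.0621 -0.2851 0.0875;0.1 -17.6 0 0.4606 0.0621 -0.2851 0.0875;0.1 -17.6 0 0.4606 0.0621 -0.2851 0.0875;0.1 -17.6 0 0.4606 0.0621 -0.2851 0.0875;0.1 -17.6 0 0.4606 0.0621 -0.2851 0.0875;0.1 -17.6 0 0.4606 0.0621 -0.2851 0.0875",
)

```text
time_s: 1.35
eef_pos: [0.5418, 0.1335, 0.1588]
eef_rot: [-1.57, 0.041, -0.038]
ft_force: [-0.5, 0.7, -0.1]
grip_width: 0.088
```

```bash
python3 - <<'E'
from h import *
from plant import readout,eyes
s=readout.read_state(); print(s["time_s"],s["q"].round(3),s["eef_pos"].round(4),s["dq"].round(2)); rel(s,Rt(TY),[*tray(-.0457),.055])
c=eyes.camera("wrist"); np.savez("w1.npz",**c); cv2.imwrite("pics/w1.png",c["pixels"][:,:,::-1])
P=None
print(c["fx"],c["cx"],c["cy"])
E
```

```text
1.35 [ 1.800e-01 -2.300e-02  1.461e+00  1.000e-03  1.707e+00 -1.340e+00] [0.5418 0.1335 0.1588] [ 0.06 -0.03  0.01  0.03  0.02  0.03]
turn [-0.03 -0.28 -0.13] shift [-0.0008  0.1038  0.0025]
325.19226210127806 279.1081960887544 211.46808160882955
```

View pics/w1.png

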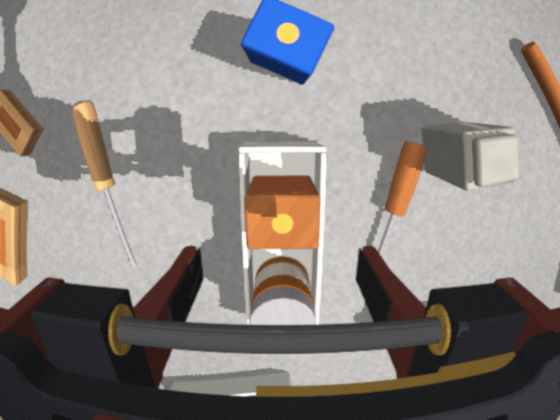

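The wrist view shows the red-brown sander at (283,212) centred between the fingers, with the jar behind it at (285,295). I'll descend and grip.

Emit:
step_arm(
  rows="0 -0.3 0 -0.0008 0.03 0.002 0.0875;0 -0.3 0 -0.0008 0.06 0.002 0.0875;0 -0.3 0 -0.0008 0.09 0.002 0.0875;0 -0.3 0 -0.0008 0.1035 0.002 0.0875;0 -0.3 0 -0.0008 0.1035 0.002 0.0875;0 -0.3 0 -0.0008 0.1035 0.002 0.05;0 -0.3 0 -0.0008 0.1035 0.002 0.05;0 -0.3 0 -0.0008 0.1035 0.002 0.05;0 -0.3 0 -0.0008 0.1035 0.002 0.05;0 -0.3 0 -0.0008 0.1035 0.002 0.05",
)

```text
time_s: 2.65
eef_pos: [0.5408, 0.1383, 0.0579]
eef_rot: [-1.569, 0.031, -0.033]
ft_force: [-0.5, -0.9, 5.0]
grip_width: 0.0577
```

Emit:
step_arm(
  rows="0 0 0 0.006 -0.001 0 0.05;0 0 0 0.012 -0.001 0 0.05;0 0 0 0.018 -0.001 0 0.05;0 0 0 0.024 -0.001 0 0.05;0 0 0 0.030 -0.001 0 0.05;0 0 0 0.036 -0.001 0 0.05;0 0 0 0.042 -0.001 0 0.05;0 0 0 0.047 -0.001 0 0.05;0 0 0 0.052 -0.001 0 0.05;0 0 0 0.052 -0.001 0 0.05",
)

```text
time_s: 3.9
eef_pos: [0.5924, 0.1365, 0.058]
eef_rot: [-1.569, 0.032, -0.031]
ft_force: [-3.1, -0.4, 4.0]
grip_width: 0.0577
```

```bash
python3 - <<'E'
from h import *
from plant import readout
s=readout.read_state(); print(s["eef_pos"].round(4),s["ft_force"].round(1)); rel(s,Rt(TY),[*tray(.013),.057])
E
```

```text
[0.5924 0.1365 0.058 ] [-3.1 -0.4  4. ]
turn [-0.1   0.29 -0.02] shift [ 0.0072  0.001  -0.0028]
```

Emit:
step_arm(
  rows="0 0 0 0.002 0 0 0.05;0 0 0 0.004 0 0 0.05;0 0 0 0.006 0 0 0.05;0 0 0 0.007 0 0 0.05;0 0 0 0.008 0 0 0.05;0 0 0 0.008 0 0 0.05;0 0 0 0.008 0 0 0.05;0 0 0 0.008 0 0 0.05;0 0 0 0.008 0 0 0.05;0 0 0 0.008 0 0 0.05",
)

```text
time_s: 5.15
eef_pos: [0.5998, 0.1362, 0.0581]
eef_rot: [-1.569, 0.032, -0.031]
ft_force: [-4.8, 1.6, 5.2]
grip_width: 0.058
```

Emit:
step_arm(
  rows="0 0 0 0.001 0 0 0.05;0 0 0 0.002 0 0 0.05;0 0 0 0.0025 0 0 0.05;0 0 0 0.0025 0 0 0.05;0 0 0 0.0025 0 0 0.05;0 0 0 0.0025 0 0 0.05;0 0 0 0.0025 0 0 0.05;0 0 0 0.0025 0 0 0.05;0 0 0 0.0025 0 0 0.05;0 0 0 0.0025 0 0 0.05",
)

```text
time_s: 6.4
eef_pos: [0.6006, 0.1362, 0.0581]
eef_rot: [-1.569, 0.035, -0.028]
ft_force: [-13.3, -0.1, 8.9]
grip_width: 0.058
```

Emit:
step_arm(
  rows="0 0 0 -0.002 0 0 0.05;0 0 0 -0.002 0 0 0.0875;0 0 0 -0.002 0 0 0.0875;0 0 0 -0.002 0 0 0.0875;0 0 0 -0.002 0 0 0.0875;0 0 0 -0.002 -0.03 0 0.0875;0 0 0 -0.002 -0.08 0 0.0875;0 0 0 -0.002 -0.12 0 0.0875;0 0 0 -0.002 -0.12 0 0.0875;0 0 0 -0.002 -0.12 0 0.0875",
)

```text
time_s: 7.65
eef_pos: [0.6006, 0.1359, 0.1771]
eef_rot: [-1.569, 0.032, -0.031]
ft_force: [1.1, -0.7, -1.4]
grip_width: 0.0874
```

```bash
python3 - <<'E'
from h import *
from plant import readout
s=readout.read_state(); print(s["eef_pos"].round(4),s["grip_width"]); rel(s,Rt(8),[.4934,.314,.19])
E
```

```text
[0.6006 0.1359 0.1771] 0.0873808420740031
turn [ -0.09 -10.31  -0.03] shift [-0.1143 -0.0126  0.1737]
```

Emit:
step_arm(
  rows="0 -10.3 0 -0.1143 -0.0126 0.1737 0.0875;0 -10.3 0 -0.1143 -0.0126 0.1737 0.0875;0 -10.3 0 -0.1143 -0.0126 0.1737 0.0875;0 -10.3 0 -0.1143 -0.0126 0.1737 0.0875;0 -10.3 0 -0.1143 -0.0126 0.1737 0.0875;0 -10.3 0 -0.1143 -0.0126 0.1737 0.0875;0 -10.3 0 -0.1143 -0.0126 0.1737 0.0875;0 -10.3 0 -0.1143 -0.0126 0.1737 0.0875;0 -10.3 0 -0.1143 -0.0126 0.1737 0.0875;0 -10.3 0 -0.1143 -0.0126 0.1737 0.0875",
)

```text
time_s: 8.9
eef_pos: [0.4937, 0.3139, 0.191]
eef_rot: [-1.566, -0.11, 0.109]
ft_force: [-0.4, 0.3, 1.0]
grip_width: 0.0877
```

```bash
cat >> h.py <<'E'
def wcloud(c):
    h,w=c["z_map"].shape; v,u=np.mgrid[:h,:w]; z=c["z_map"]
    x=(u-c["cx"])/c["fx"]; y=(v-c["cy"])/c["fy"]; r=np.hypot(x,y)+1e-9; k=np.tan(np.minimum(r,1.4))/r
    P=np.stack([x*k*z,y*k*z,z],-1); P=(P-c["t"])@c["R"]; P[z==0]=np.nan; return P
E
python3 - <<'E'
from h import *
from plant import readout,eyes
s=readout.read_state(); c=eyes.camera("wrist"); np.savez("w2.npz",**c)
t=eyes.camera("top"); np.savez("t2.npz",**t)
p=c["pixels"][:,:,::-1]; cv2.imwrite("pics/w2.png",p)
P=wcloud(c).reshape(-1,3)
def b(n,P,x,y,r,z0,z1):
    Q=P[(abs(P[:,0]-x)<r)&(abs(P[:,1]-y)<r)&(P[:,2]>z0)&(P[:,2]<z1)]
    if len(Q)>5: print(n,len(Q),rect(Q[:,:2]))
b("w stone sh",P,.4934,.314,.045,.082,.091); b("w stone top",P,.4934,.314,.045,.096,.104); b("w stone",P,.4934,.314,.045,.02,.104)
T=cloud(t).reshape(-1,3)
b("t stone",T,.4934,.314,.045,.04,.104)
b("t jar",T,.65,.13,.045,.0885,.1);b("w jar",P,.65,.13,.045,.0885,.1)
b("t sander",T,.60,.133,.045,.08,.0885);b("w sander",P,.60,.133,.045,.08,.0885)
b("w tray",P,.5865,.134,.12,.045,.055)
print(s["eef_pos"].round(4))
E
```

```text
w stone sh 1142 [494.4 314.6  57.4  50.4 -82.5]
w stone top 2468 [493.8 315.1  45.5  39.2 -82.7]
w stone 4722 [500.2 304.6  78.8  60.2 -82.5]
t stone 292 [488.6 304.4  43.6  41.9 -76.2]
t jar 343 [642.8 131.4  74.   57.3  -2.9]
t sander 353 [610.4 134.7  69.2  59.6  -3.6]
w sander 1081 [590.8 137.4  58.4  29.2  89.7]
w tray 1602 [565.5 135.4 158.3  75.4  -2.7]
[0.4937 0.3139 0.191 ]
```

View pics/w2.png

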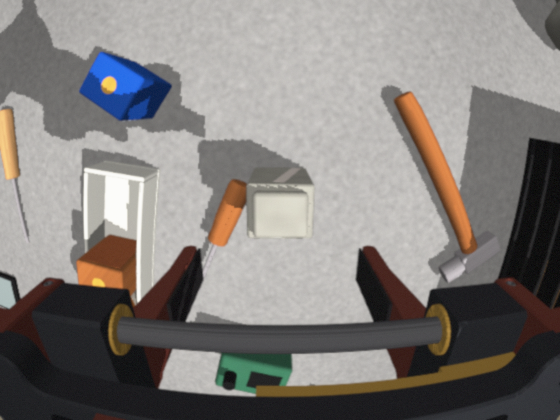

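The wrist view shows the stone at (280,208), centred and square to the jaws. The awl handle at (228,212) lies well below the finger height. I'll descend and grip.

Emit:
step_arm(
  rows="0 0.6 0 0.0005 0.05 0.001 0.0875;0 0.6 0 0.0005 0.1 0.001 0.0875;0 0.6 0 0.0005 0.13 0.001 0.0875;0 0.6 0 0.0005 0.141 0.001 0.0875;0 0.6 0 0.0005 0.141 0.001 0.0875;0 0.6 0 0.0005 0.141 0.001 0.05;0 0.6 0 0.0005 0.141 0.001 0.05;0 0.6 0 0.0005 0.141 0.001 0.05;0 0.6 0 0.0005 0.141 0.001 0.05;0 0.6 0 0.0005 0.141 0.001 0.05",
)

```text
time_s: 10.25
eef_pos: [0.4945, 0.3152, 0.0508]
eef_rot: [-1.567, -0.102, 0.1]
ft_force: [-0.5, -3.6, 4.7]
grip_width: 0.0578
```

Emit:
step_arm(
  rows="0 0 0 0 -0.02 0 0.05;0 0 0 0 -0.05 0 0.05;0 0 0 0 -0.08 0 0.05;0 0 0 0 -0.12 0 0.05;0 9 0 -0.03 -0.125 -0.03 0.05;0 9 0 -0.03 -0.125 -0.08 0.05;0 9 0 -0.03 -0.125 -0.13 0.05;0 9 0 -0.01 -0.125 -0.17 0.05;0 9 0 0.01 -0.125 -0.18 0.05;0 9 0 0.01 -0.125 -0.18 0.05",
)

```text
time_s: 11.5
eef_pos: [0.5272, 0.1371, 0.1736]
eef_rot: [-1.569, 0.025, -0.022]
ft_force: [-0.0, 0.6, -7.6]
grip_width: 0.0578
```

```bash
python3 - <<'E'
from h import *
from plant import readout,eyes
s=readout.read_state(); rel(s,Rt(TY),[*tray(-.0365,.0005),s["eef_pos"][2]])
print(s["eef_pos"].round(4),s["grip_width"],s["ft_force"])
c=eyes.camera("wrist"); p=c["pixels"][:,:,::-1]; cv2.imwrite("pics/w3.png",p)
P=wcloud(c).reshape(-1,3)
def b(n,P,x,y,r,z0,z1):
    Q=P[(abs(P[:,0]-x)<r)&(abs(P[:,1]-y)<r)&(P[:,2]>z0)&(P[:,2]<z1)]
    if len(Q)>5: print(n,len(Q),rect(Q[:,:2]),Q.min(0))
b("tray",P,.5,.137,.06,.046,.052)
c=eyes.camera("side"); np.savez("s3.npz",**c); P=cloud(c).reshape(-1,3)
b("s sander",P,.6,.137,.03,.082,.089);b("s jar",P,.65,.137,.04,.088,.093); b("tray",P,.58,.137,.12,.046,.052)
E
```

```text
turn [-0.09  0.88 -0.13] shift [ 0.0229 -0.0001 -0.0003]
[0.5272 0.1371 0.1736] 0.05776543810617762 [-0.02386323  0.62443188 -7.60764143]
tray 829 [504.2 138.2  73.8  36.5  88.4] [0.48544956 0.10079797 0.04600092]
s sander 124 [602.8 136.1  57.2  51.8 -88.9] [0.57725408 0.10717477 0.0820817 ]
s jar 150 [647.2 129.1  71.3  61.5   3. ] [0.61116438 0.09869522 0.08802073]
tray 269 [589.1 131.7 202.1  78.8  -2.6] [0.48709636 0.08822996 0.04600388]
```

View pics/w3.png

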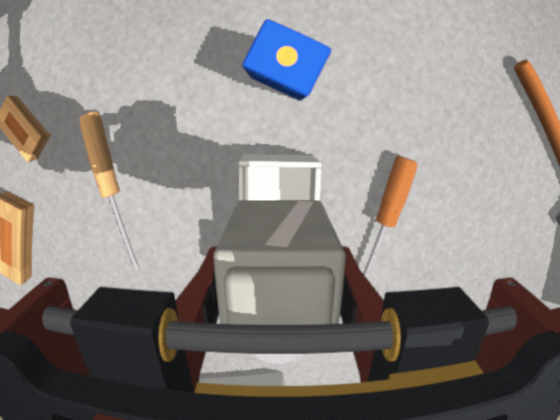

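Emit:
step_arm(
  rows="0 0.9 0 0.012 0 0 0.05;0 0.9 0 0.0229 0 0 0.05;0 0.9 0 0.0229 0 0 0.05;0 0.9 0 0.0229 0.025 0 0.05;0 0.9 0 0.0229 0.05 0 0.05;0 0.9 0 0.0229 0.075 0 0.05;0 0.9 0 0.0229 0.095 0 0.05;0 0.9 0 0.0229 0.107 0 0.05;0 0.9 0 0.0229 0.114 0 0.05;0 0.9 0 0.0229 0.114 0 0.05",
)

```text
time_s: 12.85
eef_pos: [0.5499, 0.1375, 0.0606]
eef_rot: [-1.569, 0.034, -0.035]
ft_force: [-0.3, 0.5, -6.4]
grip_width: 0.0582
```

Free inside the tray, still carrying the weight. I'll lower it to the floor, then push it forward.

Emit:
step_arm(
  rows="0 0 0 0 0.002 0 0.05;0 0 0 0 0.004 0 0.05;0 0 0 0 0.0055 0 0.05;0 0 0 0 0.0055 0 0.05;0 0 0 0.001 0.0055 0 0.05;0 0 0 0.002 0.0055 0 0.05;0 0 0 0.003 0.0055 0 0.05;0 0 0 0.004 0.0055 0 0.05;0 0 0 0.005 0.0055 0 0.05;0 0 0 0.005 0.0055 0 0.05",
)

```text
time_s: 14.1
eef_pos: [0.5532, 0.1375, 0.0559]
eef_rot: [-1.569, 0.037, -0.031]
ft_force: [-13.3, -0.2, 5.7]
grip_width: 0.0579
```

Emit:
step_arm(
  rows="0 0 0 -0.0018 0.0055 0 0.05;0 0 0 -0.0018 0.002 0 0.0875;0 0 0 -0.0018 0.002 0 0.0875;0 0 0 -0.0018 0.002 0 0.0875;0 0 0 -0.0018 0.002 0 0.0875;0 0 0 -0.0018 -0.03 0 0.0875;0 0 0 -0.0018 -0.08 0 0.0875;0 0 0 -0.0018 -0.14 0 0.0875;0 0 0 -0.0018 -0.16 0 0.0875;0 0 0 -0.0018 -0.16 0 0.0875",
)

```text
time_s: 15.35
eef_pos: [0.554, 0.1372, 0.2171]
eef_rot: [-1.568, 0.031, -0.038]
ft_force: [0.4, -0.1, -0.2]
grip_width: 0.0878
```

```bash
cat >> h.py <<'E'
import json
def log(s):
    with open("log.jsonl","a") as f: f.write(json.dumps([list(s["q"]),list(s["eef_pos"]),list(s["eef_rot"])])+"\n")
E
python3 - <<'E'
from h import *
from plant import readout
s=readout.read_state(); log(s)
print(s["eef_pos"].round(4),s["q"].round(3),s["grip_width"])
rel(s,Rt(-5,0),[.55,.05,.25])
rel(s,Rt(-22.5,40),[.63*np.cos(.393),-.63*np.sin(.393),.25])
E
```

```text
[0.554  0.1372 0.2171] [ 0.182  0.006  1.328  0.002  1.803 -1.344] 0.08780123389961167
turn [-0.15  2.48  0.24] shift [-0.     -0.0331 -0.0872]
turn [ -7.15  19.09 -39.38] shift [ 0.0447 -0.0337 -0.3768]
```

Emit:
step_arm(
  rows="-7.1 19 -39.4 0.0447 -0.0337 -0.3768 0.0875;-7.1 19 -39.4 0.0447 -0.0337 -0.3768 0.0875;-7.1 19 -39.4 0.0447 -0.0337 -0.3768 0.0875;-7.1 19 -39.4 0.0447 -0.0337 -0.3768 0.0875;-7.1 19 -39.4 0.0447 -0.0337 -0.3768 0.0875;-7.1 19 -39.4 0.0447 -0.0337 -0.3768 0.0875;-7.1 19 -39.4 0.0447 -0.0337 -0.3768 0.0875;-7.1 19 -39.4 0.0447 -0.0337 -0.3768 0.0875;-7.1 19 -39.4 0.0447 -0.0337 -0.3768 0.0875;-7.1 19 -39.4 0.0447 -0.0337 -0.3768 0.0875",
)

```text
time_s: 16.6
eef_pos: [0.5817, -0.2395, 0.248]
eef_rot: [-1.618, -0.25, -0.842]
ft_force: [0.0, -0.0, -0.2]
grip_width: 0.0876
```

```bash
python3 - <<'E'
from h import *
from plant import readout
s=readout.read_state(); log(s)
print(s["eef_pos"].round(4),s["q"].round(3)); R=Ro.from_rotvec(s["eef_rot"]).as_matrix(); print(R.round(3))
D=[([.0918,1.23186,1.81977],[.59972,.22155]),([-.023,1.461,1.707],[.5580,.1588])]
for l in open("log.jsonl"):
    q,p,_=json.loads(l); D.append(([q[1],q[2],q[4]],[np.hypot(p[0],p[1]),p[2]]))
A=[];b=[]
for (q2,q3,q5),(r,z) in D:
    s_=q2+q3; t=s_+q5
    A+= [[1,0,np.sin(q2),np.sin(s_),np.cos(s_),np.sin(t)],[0,1,np.cos(q2),np.cos(s_),-np.sin(s_),np.cos(t)]]; b+=[r,z]
x,res,rk,sv=np.linalg.lstsq(np.array(A),np.array(b),rcond=None); print(x.round(4),rk,sv.round(4),(np.array(A)@x-b).round(4))
E
```

```text
[ 0.5817 -0.2395  0.248 ] [-0.475 -0.451  1.808  0.061  1.092 -1.667]
[[ 0.711  0.592  0.379]
 [-0.29  -0.244  0.926]
 [ 0.64  -0.768 -0.002]]
[0.0061 0.1557 0.3728 0.5543 0.0927 0.3511] 6 [3.9634 2.8296 0.5188 0.1019 0.0633 0.0388] [ 0. -0. -0.  0. -0.  0.  0. -0.]
```

```bash
cat > fit.py <<'E'
from h import *
def fit(free):
    D=[([.0918,1.23186,1.81977],[.59972,.22155]),([-.023,1.461,1.707],[.5580,.1588])]
    for l in open("log.jsonl"):
        q,p,_=json.loads(l); D.append(([q[1],q[2],q[4]],[np.hypot(p[0],p[1]),p[2]]))
    A=[];b=[]
    for (q2,q3,q5),(r,z) in D:
        r=np.sqrt(r*r-.034**2); s_=q2+q3; t=s_+q5
        A+= [[1,0,np.sin(q2),np.sin(s_),np.cos(s_),np.sin(t)],[0,1,np.cos(q2),np.cos(s_),-np.sin(s_),np.cos(t)]]; b+=[r,z]
    A=np.array(A)[:,free]; x=np.linalg.lstsq(A,np.array(b),rcond=None)[0]; f=np.zeros(6); f[free]=x
    return f,np.abs(A@x-b).max()
def ik(f,r,z,tilt):  # tilt forward +
    a1,d1,L2,L3,e,Dd=f; t=np.pi-np.radians(tilt); wr=r-a1-Dd*np.sin(t); wz=z-d1-Dd*np.cos(t)
    L=np.hypot(L3,e); g=np.arctan2(e,L3); d=np.hypot(wr,wz); c=(d*d-L2*L2-L*L)/(2*L2*L)
    if abs(c)>1: return None
    k=np.arccos(c); q2=np.arctan2(wr,wz)-np.arctan2(L*np.sin(k),L2+L*np.cos(k)); q3=k-g
    return np.round([q2,q3,t-q2-q3],2)
if __name__=="__main__":
    for fr in ([0,1,2,3,4,5],[1,2,3,4,5],[1,2,3,5]):
        f,m=fit(fr); print(f.round(3),m.round(4))
        for tl in (25,30,35,40,45,50): print(tl,"place tray",ik(f,.527+.019*np.sin(np.radians(tl)),.095-.019*np.cos(np.radians(tl)),tl),
          "pick back",90-tl,ik(f,.648-.019*np.cos(np.radians(tl)),.005,tl-90),"near pick",ik(f,.5,.005,tl-90))
        print("check .325",ik(f,.325,.1,0),ik(f,.775,.1,0))
E
python3 fit.py
```

```text
[0.005 0.156 0.373 0.554 0.093 0.351] 0.0
25 place tray [-0.48  2.05  1.14] pick back 65 None near pick [0.93 0.89 2.46]
30 place tray [-0.56  2.13  1.06] pick back 60 [1.43 0.02 2.74] near pick [0.86 0.95 2.38]
35 place tray [-0.64  2.2   0.97] pick back 55 [1.27 0.24 2.59] near pick [0.78 1.01 2.31]
40 place tray [-0.72  2.28  0.89] pick back 50 [1.15 0.39 2.47] near pick [0.71 1.08 2.23]
45 place tray [-0.8   2.36  0.8 ] pick back 45 [1.05 0.52 2.36] near pick [0.63 1.15 2.15]
50 place tray [-0.88  2.44  0.71] pick back 40 [0.95 0.63 2.26] near pick [0.55 1.22 2.07]
check .325 [-0.71  2.09  1.76] [0.59 0.84 1.71]
[0.    0.156 0.373 0.559 0.094 0.351] 0.0004
25 place tray [-0.48  2.05  1.14] pick back 65 None near pick [0.93 0.89 2.46]
30 place tray [-0.56  2.12  1.06] pick back 60 [1.43 0.02 2.74] near pick [0.86 0.95 2.39]
35 place tray [-0.64  2.2   0.97] pick back 55 [1.27 0.24 2.59] near pick [0.78 1.01 2.31]
40 place tray [-0.72  2.28  0.89] pick back 50 [1.15 0.39 2.47] near pick [0.71 1.08 2.23]
45 place tray [-0.8   2.36  0.8 ] pick back 45 [1.05 0.51 2.37] near pick [0.63 1.14 2.15]
50 place tray [-0.88  2.44  0.72] pick back 40 [0.95 0.63 2.26] near pick [0.55 1.21 2.08]
check .325 [-0.71  2.09  1.76] [0.59 0.84 1.71]
[0.    0.044 0.427 0.578 0.    0.39 ] 0.0045
25 place tray [-0.51  2.05  1.16] pick back 65 [1.26 0.32 2.7 ] near pick [0.79 1.09 2.4 ]
30 place tray [-0.58  2.13  1.08] pick back 60 [1.16 0.44 2.59] near pick [0.73 1.13 2.33]
35 place tray [-0.66  2.2   0.99] pick back 55 [1.07 0.54 2.49] near pick [0.66 1.18 2.26]
40 place tray [-0.74  2.28  0.91] pick back 50 [0.98 0.64 2.4 ] near pick [0.59 1.23 2.19]
45 place tray [-0.82  2.35  0.82] pick back 45 [0.89 0.73 2.3 ] near pick [0.52 1.28 2.12]
50 place tray [-0.9   2.43  0.74] pick back 40 [0.81 0.82 2.21] near pick [0.45 1.34 2.05]
check .325 [-0.61  2.01  1.74] [0.49 0.96 1.69]
```

```bash
python3 - <<'E'
from h import *
from fit import fit,ik
from plant import readout,eyes
s=readout.read_state(); c=eyes.camera("wrist")
P=wcloud(c).reshape(-1,3)
R=Ro.from_rotvec(s["eef_rot"]).as_matrix(); C=-c["R"].T@c["t"]; print("cam in tool",(R.T@(C-s["eef_pos"])).round(3),"axis in tool",(R.T@c["R"][2]).round(2))
def b(n,P,x,y,r,z0,z1):
    Q=P[(abs(P[:,0]-x)<r)&(abs(P[:,1]-y)<r)&(P[:,2]>z0)&(P[:,2]<z1)]
    if len(Q)>5: print(n,len(Q),rect(Q[:,:2]),Q.min(0).round(3),Q.max(0).round(3))
b("w case",P,.571,-.237,.09,.025,.035)
T=cloud(np.load("top0.npz")).reshape(-1,3)
b("t case",T,.571,-.237,.09,.025,.035)
b("glue",T,.6,-.42,.06,.06,.15); b("phone",T,.72,-.14,.1,.006,.02)
b("rock",T,.5,-.42,.07,.02,.12)
f,_=fit([1,2,3,4,5])
for z in (.095,.145,.2,.25): print(z,ik(f,.527+.019*.643,z-.0146,40))
for z in (.023,.06,.1,.15): print(z,ik(f,.648-.019*.766,z-.0122,-50))
cv2.imwrite("pics/w4.png",c["pixels"][:,:,::-1])
E
```

```text
cam in tool [-0.081 -0.162 -0.   ] axis in tool [0.29 0.96 0.  ]
w case 5670 [ 574.5 -238.2  113.9   58.6  -23. ] [ 0.512 -0.285  0.026] [ 0.637 -0.191  0.032]
t case 925 [ 571.2 -236.9  122.7   58.2  -22.8] [ 0.506 -0.286  0.025] [ 0.637 -0.189  0.035]
glue 416 [ 615.9 -421.6   52.    41.2   27.7] [ 0.593 -0.448  0.061] [ 0.643 -0.401  0.135]
phone 1284 [ 713.  -140.9  196.9  174.8   87.6] [ 0.622 -0.24   0.006] [ 0.8   -0.046  0.019]
rock 1230 [ 500.4 -439.   123.1   79.2  -73.3] [ 0.465 -0.49   0.02 ] [ 0.555 -0.376  0.106]
0.095 [-0.72  2.28  0.89]
0.145 [-0.75  2.2   0.99]
0.2 [-0.75  2.11  1.08]
0.25 [-0.73  2.01  1.16]
0.023 [1.15 0.38 2.48]
0.06 [1.13 0.35 2.54]
0.1 [1.12 0.29 2.6 ]
0.15 [1.13 0.18 2.7 ]
```

View pics/w4.png

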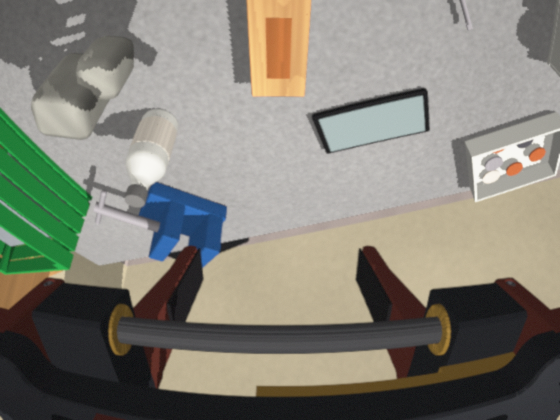

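The wrist view shows the case end at (278,95), the phone at (372,120), and the glue bottle at (150,150) off to the side. The reach model says a 50° inward-tilted pick and a 40° outward-tilted placing are both feasible. I'll go to the pre-pick pose.

```bash
cat >> h.py <<'E'
CY=-22.9; cu=np.array([np.cos(np.radians(CY)),np.sin(np.radians(CY)),0]); CC=np.array([.5716,-.2370,0])
def pick(gz,tilt=50,off=.03):
    R=Rt(CY,-tilt); G=CC+off*cu+[0,0,gz]; return R,G+.019*R[:,1]
E
python3 - <<'E'
from h import *
from plant import readout
s=readout.read_state()
rel(s,*pick(.09)); rel(s,*pick(.023)); rel(s,*pick(.15,0))
E
```

```text
turn [ 0.17  0.7  89.83] shift [-0.1052  0.1341 -0.0011]
turn [ 0.17  0.7  89.83] shift [-0.1481  0.1856 -0.001 ]
turn [-0.13  0.65 39.83] shift [-0.0599  0.1026 -0.0014]
```

Emit:
step_arm(
  rows="0 0 10 -0.015 0.025 0 0.0875;0 0 20 -0.03 0.05 0 0.0875;0 0 30 -0.045 0.08 0 0.0875;0 0.7 40 -0.06 0.103 -0.001 0.0875;0 0.7 50 -0.07 0.11 -0.001 0.0875;0 0.7 60 -0.08 0.118 -0.001 0.0875;0 0.7 70 -0.09 0.125 -0.001 0.0875;0 0.7 80 -0.1 0.13 -0.001 0.0875;0 0.7 89.8 -0.105 0.134 -0.001 0.0875;0 0.7 89.8 -0.105 0.134 -0.001 0.0875",
)

```text
time_s: 17.9
eef_pos: [0.5842, -0.2429, 0.0609]
eef_rot: [-1.265, 0.958, 0.388]
ft_force: [0.7, -0.7, -1.9]
grip_width: 0.0873
```

```bash
python3 - <<'E'
from h import *
from plant import readout
s=readout.read_state(); log(s); print(s["eef_pos"].round(4),s["q"].round(3))
rel(s,*pick(.023))
E
```

```text
[ 0.5842 -0.2429  0.0609] [-0.433  1.142  0.315 -0.051  2.58  -1.632]
turn [ 0.06 -0.12 -1.33] shift [0.0401 0.0301 0.0006]
```

Emit:
step_arm(
  rows="0 0 -1.3 0.015 0.01 0.0005 0.0875;0 0 -1.3 0.03 0.02 0.0005 0.0875;0 0 -1.3 0.04 0.0285 0.0005 0.0875;0 0 -1.3 0.04 0.03 0.0005 0.0875;0 0 -1.3 0.04 0.03 0.0005 0.0875;0 0 -1.3 0.04 0.03 0.0005 0.05;0 0 -1.3 0.04 0.03 0.0005 0.05;0 0 -1.3 0.04 0.03 0.0005 0.05;0 0 -1.3 0.04 0.03 0.0005 0.05;0 0 -1.3 0.04 0.03 0.0005 0.05",
)

```text
time_s: 19.15
eef_pos: [0.5883, -0.2452, 0.0282]
eef_rot: [-1.284, 0.928, 0.351]
ft_force: [1.3, 1.1, 1.8]
grip_width: 0.0578
```

```bash
python3 - <<'E'
from h import *
from plant import readout
s=readout.read_state(); log(s); print(s["eef_pos"].round(4),s["q"].round(3),s["ft_force"].round(1),s["grip_width"])
rel(s,*pick(.023))
R=Ro.from_rotvec(s["eef_rot"]).as_matrix(); print("tilt",np.degrees(np.arctan2(-R[:2,1]@cu[:2],-R[2,1])))
np.savez("grip.npz",R=R,p=s["eef_pos"])
E
```

```text
[ 0.5883 -0.2452  0.0282] [-0.434  1.12   0.386 -0.043  2.484 -1.624] [1.3 1.1 1.8] 0.05781879253461109
turn [ 0.01 -0.19  1.34] shift [0.011  0.0138 0.0011]
tilt 48.66495352775334
```

The grip landed too high because that last reading was taken mid-motion. I'll reopen, go lower and regrip.

Emit:
step_arm(
  rows="0 0 0 0 0 0 0.0875;0 0 0 0 0 0 0.0875;0 0 0 0 0 0 0.0875;0 0 1.3 0.005 0.006 0.001 0.0875;0 0 1.3 0.011 0.0138 0.001 0.0875;0 0 1.3 0.011 0.0138 0.001 0.0875;0 0 1.3 0.011 0.0138 0.001 0.0875;0 0 1.3 0.011 0.0138 0.001 0.0875;0 0 1.3 0.011 0.0138 0.001 0.0875;0 0 1.3 0.011 0.0138 0.001 0.0875",
)

```text
time_s: 20.4
eef_pos: [0.5857, -0.2432, 0.0109]
eef_rot: [-1.275, 0.943, 0.368]
ft_force: [0.1, 0.7, 0.5]
grip_width: 0.087
```

```bash
python3 - <<'E'
from h import *
from plant import readout,eyes
s=readout.read_state(); print(s["eef_pos"].round(4),s["ft_force"].round(1),s["grip_width"],s["dq"].round(2))
rel(s,*pick(.023))
T=cloud(eyes.camera("top")).reshape(-1,3)
def b(n,P,x,y,r,z0,z1):
    Q=P[(abs(P[:,0]-x)<r)&(abs(P[:,1]-y)<r)&(P[:,2]>z0)&(P[:,2]<z1)]
    if len(Q)>5: print(n,len(Q),rect(Q[:,:2]),Q.min(0).round(3),Q.max(0).round(3))
b("t case",T,.55,-.23,.06,.025,.035)
E
```

```text
[ 0.5857 -0.2432  0.0109] [0.1 0.7 0.5] 0.08702691316176421 [ 0.  0.  0. -0. -0. -0.]
turn [ 0.01 -0.2   0.04] shift [0.0001 0.0001 0.0002]
t case 15 [ 604.7 -197.9   16.4    7.3  -63.2] [ 0.598 -0.205  0.025] [ 0.61  -0.192  0.035]
```

Emit:
step_arm(
  rows="0 0 0 0 0 0 0.05;0 0 0 0 0 0 0.05;0 0 0 0 0 0 0.05;0 0 0 0 0 0 0.05;0 0 0 -0.004 -0.003 0 0.05;0 0 0 -0.012 -0.01 0 0.05;0 0 0 -0.025 -0.021 0 0.05;0 0 0 -0.038 -0.032 0 0.05;0 0 0 -0.038 -0.032 0 0.05;0 0 0 -0.038 -0.032 0 0.05",
)

```text
time_s: 21.7
eef_pos: [0.5859, -0.2431, 0.0603]
eef_rot: [-1.275, 0.943, 0.368]
ft_force: [-0.9, -0.6, -3.1]
grip_width: 0.0576
```

```bash
cat >> h.py <<'E'
def place(tx,gz,tilt=40,ty=.0005):
    R=Rt(TY,tilt); G=np.array([*tray(tx,ty),gz]); return R,G+.019*R[:,1]
E
python3 - <<'E'
from h import *
from plant import readout
s=readout.read_state(); print(s["eef_pos"].round(4),s["ft_force"].round(1),s["grip_width"])
a=np.radians(-22.9)
for t in (-50,-20,0): 
    R=Rt(-22.9,t); rel(s,R,np.array([.57*np.cos(a),.57*np.sin(a),.2]))
E
```

```text
[ 0.5859 -0.2431  0.0603] [-0.9 -0.6 -3.1] 0.05763547717167137
turn [ 0.01 -0.2   0.06] shift [-0.1483 -0.0407 -0.0045]
turn [  0.06  -0.19 -29.94] shift [-0.1483 -0.0407 -0.0045]
turn [  0.1   -0.18 -49.94] shift [-0.1483 -0.0407 -0.0045]
```

Emit:
step_arm(
  rows="0 0 -3 -0.02 -0.008 0 0.05;0 0 -10 -0.045 -0.015 -0.001 0.05;0 0 -18 -0.07 -0.022 -0.002 0.05;0 0 -26 -0.1 -0.03 -0.003 0.05;0 0 -34 -0.125 -0.036 -0.004 0.05;0 0 -42 -0.148 -0.0407 -0.0045 0.05;0 0 -50 -0.148 -0.0407 -0.0045 0.05;0 0 -50 -0.148 -0.0407 -0.0045 0.05;0 0 -50 -0.148 -0.0407 -0.0045 0.05;0 0 -50 -0.148 -0.0407 -0.0045 0.05",
)

```text
time_s: 22.95
eef_pos: [0.5258, -0.2221, 0.1988]
eef_rot: [-1.55, 0.318, -0.313]
ft_force: [-1.1, 0.0, -3.5]
grip_width: 0.0581
```

```bash
python3 - <<'E'
from h import *
from plant import readout
s=readout.read_state(); print(s["eef_pos"].round(4),s["ft_force"].round(1),s["grip_width"],s["q"].round(2))
rel(s,*place(-.0775,.20)); rel(s,*place(-.09,.22,20))
E
```

```text
[ 0.5258 -0.2221  0.1988] [-1.1  0.  -3.5] 0.058050073241614666 [-0.46  0.01  1.36 -0.    1.78 -1.63]
turn [  7.24 -19.54 -39.77] shift [-0.1447  0.0129  0.3292]
turn [  3.68 -20.19 -19.98] shift [-0.1618 -0.0037  0.3228]
```

Emit:
step_arm(
  rows="0.9 -2.4 -5 -0.018 0.001 0.04 0.05;1.8 -4.9 -10 -0.036 0.003 0.082 0.05;2.7 -7.3 -15 -0.054 0.005 0.123 0.05;3.6 -9.8 -20 -0.072 0.006 0.165 0.05;4.5 -12.2 -25 -0.09 0.008 0.206 0.05;5.4 -14.7 -30 -0.108 0.01 0.247 0.05;6.3 -17.1 -35 -0.126 0.011 0.288 0.05;7.2 -19.5 -39.8 -0.1447 0.0129 0.3292 0.05;7.2 -19.5 -39.8 -0.1447 0.0129 0.3292 0.05;7.2 -19.5 -39.8 -0.1447 0.0129 0.3292 0.05",
)

```text
time_s: 24.2
eef_pos: [0.5209, 0.1377, 0.1857]
eef_rot: [-1.519, -0.514, -0.582]
ft_force: [-0.1, -0.3, -2.7]
grip_width: 0.058
```

```bash
python3 - <<'E'
from h import *
from plant import readout,eyes
s=readout.read_state(); print(s["eef_pos"].round(4),s["ft_force"].round(1),s["grip_width"],s["q"].round(2))
rel(s,*place(-.0775,.20)); rel(s,*place(-.0775,.10))
c=eyes.camera("wrist"); cv2.imwrite("pics/w5.png",c["pixels"][:,:,::-1])
P=wcloud(c).reshape(-1,3); P0=P
# case near broad face: plane fit
Q=P[(P[:,2]>.12)&(P[:,2]<.19)&(abs(P[:,1]-.137)<.022)&(P[:,0]>.47)&(P[:,0]<.53)]
if len(Q)>50:
    m=np.median(Q,0); _,_,V=np.linalg.svd(Q-m); n=V[2]*np.sign(V[2][0]); print("face",len(Q),m.round(4),"normal",n.round(3),"yaw",np.degrees(np.arctan2(n[1],n[0])),"pitch",np.degrees(np.arcsin(n[2])))
t=eyes.camera("top"); T=cloud(t).reshape(-1,3)
for n,x0,x1,z0,z1 in (("rim",.47,.7,.046,.053),("stone sh",.5,.6,.088,.096),("stone top",.5,.6,.102,.108),("sander",.57,.64,.083,.0885),("jar",.6,.7,.0885,.093),("case",.4,.56,.11,.27)):
    Q=T[(T[:,0]>x0)&(T[:,0]<x1)&(abs(T[:,1]-.134)<.05)&(T[:,2]>z0)&(T[:,2]<z1)]
    if len(Q)>5: print(n,len(Q),rect(Q[:,:2]),Q.min(0).round(3),Q.max(0).round(3))
c=eyes.camera("side"); np.savez("s5.npz",**c); cv2.imwrite("pics/s5.png",cv2.resize(c["pixels"][130:230,190:330,::-1],(700,500),interpolation=cv2.INTER_CUBIC))
E
```

```text
[0.5209 0.1377 0.1857] [-0.1 -0.3 -2.7] 0.058017698732716984 [ 0.36 -0.69  2.07 -0.29  1.12 -1.12]
turn [0.16 0.07 0.06] shift [ 0.0001  0.0005 -0.0002]
turn [0.16 0.07 0.06] shift [-0.0642  0.077   0.0001]
face 8353 [0.5009 0.1371 0.1607] normal [ 0.999 -0.043  0.003] yaw -2.476662090260896 pitch 0.1941141167332561
rim 150 [597.7 133.5 179.4  73.9  -2.7] [0.51  0.093 0.046] [0.689 0.174 0.053]
stone sh 110 [576.4 137.1  56.3  45.4 -89.6] [0.554 0.109 0.088] [0.599 0.165 0.096]
stone top 65 [565.4 134.8  45.7  17.1  73.6] [0.551 0.115 0.102] [0.572 0.158 0.108]
sander 306 [609.  135.7  61.9  58.1  -2.1] [0.578 0.106 0.083] [0.639 0.165 0.088]
jar 331 [639.8 131.4  79.1  57.1  -1.6] [0.601 0.103 0.089] [0.68  0.161 0.093]
case 722 [480.  128.4 103.7 101.8  -7.9] [0.422 0.084 0.116] [0.531 0.184 0.27 ]
```

View pics/s5.png

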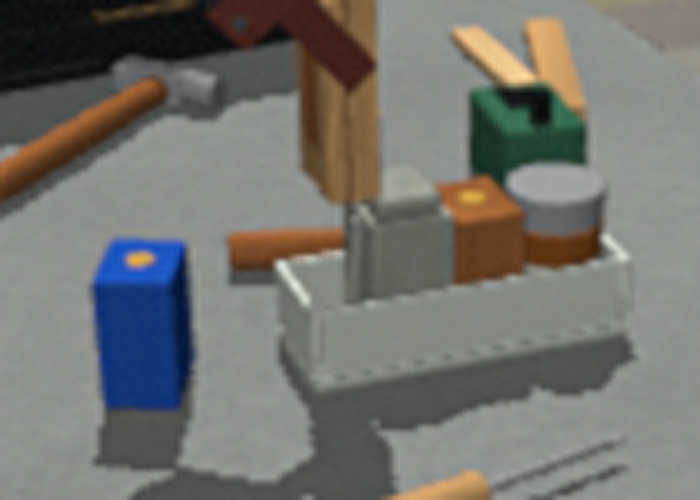

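View pics/w5.png

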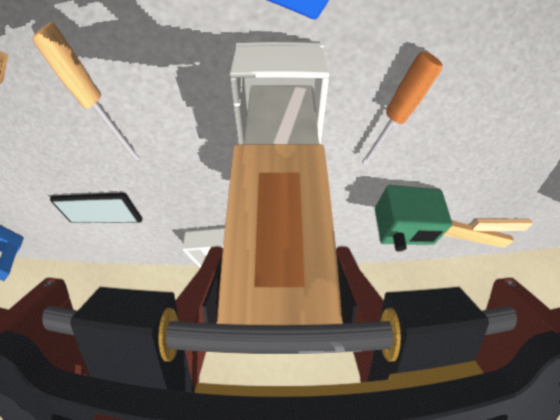

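Side crop: the stone (405,240), sander (485,230) and jar (555,215) stand close together and upright, with the case vertical above the gap. Wrist view: the case face at (278,240) lines up with the tray at (280,95). The face sits at x=0.501, so the case needs to go about 6 mm back to centre in the gap. Then I'll lower it.

Emit:
step_arm(
  rows="0 0 0 -0.0048 -0.0041 0 0.05;0 0 0 -0.0048 -0.0041 0 0.05;0 0 0 -0.014 0.007 0 0.05;0 0 0 -0.024 0.019 0 0.05;0 0 0 -0.034 0.031 0 0.05;0 0 0 -0.043 0.042 0 0.05;0 0 0 -0.052 0.0525 0 0.05;0 0 0 -0.061 0.0635 0 0.05;0 0 0 -0.069 0.073 0 0.05;0 0 0 -0.069 0.073 0 0.05",
)

```text
time_s: 25.6
eef_pos: [0.5146, 0.1375, 0.0839]
eef_rot: [-1.519, -0.514, -0.583]
ft_force: [-0.3, -0.5, -3.3]
grip_width: 0.0577
```

```bash
python3 - <<'E'
from h import *
from plant import readout
s=readout.read_state(); print(s["eef_pos"].round(4),s["ft_force"].round(1),s["grip_width"],s["q"].round(2),abs(s["dq"]).max())
rel(s,*place(-.0838,.095))
E
```

```text
[0.5146 0.1375 0.0839] [-0.3 -0.5 -3.3] 0.0576604852971815 [ 0.37 -0.68  2.25 -0.33  0.94 -1.05] 0.031002990323757685
turn [0.16 0.06 0.07] shift [-0.0019  0.0029  0.0003]
```

It went in freely. I'll lower the last few millimetres and check contact.

Emit:
step_arm(
  rows="0 0 0 -0.001 0.001 0 0.05;0 0 0 -0.002 0.002 0 0.05;0 0 0 -0.0026 0.0031 0 0.05;0 0 0 -0.003 0.0036 0 0.05;0 0 0 -0.003 0.0036 0 0.05;0 0 0 -0.003 0.0036 0 0.05;0 0 0 -0.003 0.0036 0 0.05;0 0 0 -0.003 0.0036 0 0.05;0 0 0 -0.003 0.0036 0 0.05;0 0 0 -0.003 0.0036 0 0.05",
)

```text
time_s: 26.85
eef_pos: [0.5153, 0.1377, 0.0811]
eef_rot: [-1.518, -0.516, -0.585]
ft_force: [-0.3, 0.3, -1.9]
grip_width: 0.0577
```

Emit:
step_arm(
  rows="0 0 0 -0.001 0.0012 0 0.05;0 0 0 -0.001 0.0012 0 0.05;0 0 0 -0.001 0.0012 0 0.05;0 0 0 -0.001 0.0012 0 0.05;0 0 0 -0.001 0.0012 0 0.05;0 0 0 -0.001 0.0012 0 0.05;0 0 0 -0.001 0.0012 0 0.05;0 0 0 -0.001 0.0012 0 0.05;0 0 0 -0.001 0.0012 0 0.05;0 0 0 -0.001 0.0012 0 0.05",
)

```text
time_s: 28.1
eef_pos: [0.5156, 0.1378, 0.0802]
eef_rot: [-1.517, -0.517, -0.586]
ft_force: [0.7, -0.3, 4.3]
grip_width: 0.0577
```

Force is now +4.3 N, so the case is on the floor. I'll release and back out along the finger axis.

Emit:
step_arm(
  rows="0 0 0 0 0 0 0.0875;0 0 0 0 0 0 0.0875;0 0 0 0 0 0 0.0875;0 0 0 0 0 0 0.0875;0 0 0 0 -0.01 0 0.0875;0 0 0 0 -0.03 0 0.0875;0 0 0 0 -0.06 0 0.0875;0 0 0 0 -0.1 0 0.0875;0 0 0 0 -0.14 0 0.0875;0 0 0 0 -0.14 0 0.0875",
)

```text
time_s: 29.35
eef_pos: [0.4459, 0.1595, 0.1927]
eef_rot: [-1.532, -0.504, -0.58]
ft_force: [0.4, -0.1, 0.6]
grip_width: 0.0874
```

```bash
python3 - <<'E'
from h import *
from plant import readout,eyes
s=readout.read_state(); print(s["eef_pos"].round(4),s["ft_force"].round(1),s["grip_width"],s["time_s"])
w=eyes.camera("wrist"); P=wcloud(w).reshape(-1,3)
Q=P[(P[:,2]>.06)&(P[:,2]<.12)&(abs(P[:,1]-.137)<.022)&(P[:,0]>.47)&(P[:,0]<.52)]
if len(Q)>50:
    m=np.median(Q,0); _,_,V=np.linalg.svd(Q-m); n=V[2]*np.sign(V[2][0]); print("face",len(Q),m.round(4),"normal",n.round(3))
c=eyes.camera("side"); S=cloud(c).reshape(-1,3); t=eyes.camera("top"); T=cloud(t).reshape(-1,3)
for nm,X in (("w",P),("s",S),("t",T)):
  for n,x,z0,z1 in (("case",.51,.118,.132),("stone",.553,.1,.112),("sander",.60,.08,.0885),("jar",.652,.0885,.096)):
    Q=X[(abs(X[:,0]-x)<.018)&(abs(X[:,1]-.134)<.028)&(X[:,2]>z0)&(X[:,2]<z1)]
    if len(Q)>5: print(nm,n,len(Q),"zmed",np.median(Q[:,2]).round(4),"tilt",(np.linalg.lstsq(np.c_[Q[:,:2],np.ones(len(Q))],Q[:,2],rcond=None)[0][:2]).round(3))
cv2.imwrite("pics/end.png",np.hstack([cv2.resize(c["pixels"][110:230,190:330,::-1],(400,343)),cv2.resize(t["pixels"][120:240,155:295,::-1],(400,343))]))
E
```

```text
[0.4459 0.1595 0.1927] [ 0.4 -0.1  0.6] 0.08736576388492505 29.35
face 2777 [0.496  0.1373 0.093 ] normal [ 0.999 -0.051 -0.005]
w case 1555 zmed 0.1243 tilt [ 0.105 -0.004]
w stone 213 zmed 0.1045 tilt [-0.044 -0.   ]
w sander 327 zmed 0.0866 tilt [-0.001  0.004]
w jar 501 zmed 0.0899 tilt [-0.003  0.002]
s case 110 zmed 0.1254 tilt [0.064 0.027]
s stone 92 zmed 0.1055 tilt [0.019 0.051]
s sander 78 zmed 0.0873 tilt [-0.015  0.068]
s jar 87 zmed 0.091 tilt [-0.013  0.013]
t case 279 zmed 0.1252 tilt [-0.009  0.005]
t stone 249 zmed 0.1049 tilt [0.017 0.01 ]
t sander 221 zmed 0.0866 tilt [0.016 0.008]
t jar 219 zmed 0.0907 tilt [-0.002 -0.004]
```

View pics/end.png

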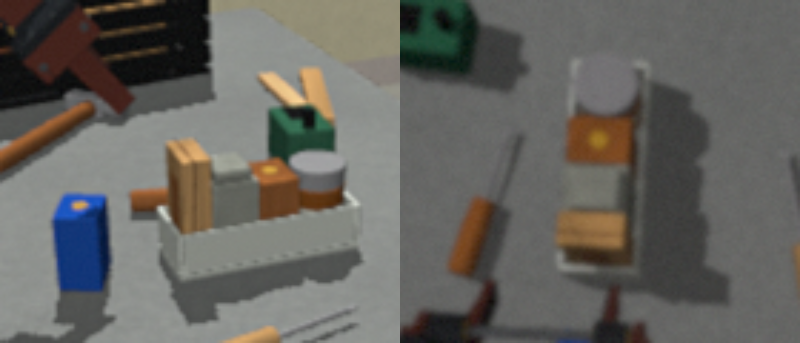

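The final picture shows all four in one row in the tray: case (190,187), stone (233,190), sander (274,190) and jar (317,180). The gripper is clear and the awl, chisel and adaptor look unmoved. I'm handing in.

```bash
python3 -c "
from plant import sign_off; print(sign_off())"
```

```text
the job is handed in; nothing more can be done
None
```

The carving kit is packed and handed in at about 29 s of robot time; the hand-in reports no verdict. I slid the sander and jar up against the far wall and set the stone down snugly behind them. I then picked up the whetstone case with the tool tilted, turned it upright and lowered it into the last gap.

**Last checks:**
- **Seating:** the tops measured 125, 105, 87 and 90–91 mm for case, stone, sander and jar. All match standing on the tray floor, within about 1 mm.
- **Upright:** the fit to the case's broad face shows it within 0.01 rad of vertical. The top camera's slopes were all under 0.02.
- **Let go:** the gripper is open and clear of everything, with no force on the wrist.
- **Bystanders:** the adaptor, awl and chisel looked unmoved in the last picture; the wider scene, including the phone, glue, hammer and rock, was not re-measured.

**Disagreements and slips:**
- **Slopes:** the wrist and side cameras gave rougher top slopes, up to about 0.1 on the case. I put those down to edge and side pixels in the samples, since they disagree with the face fit and the top view.
- **Off-centre sander:** it stands about 2.5–3 mm off the tray's centre line, well inside the 12 mm allowed.
- **Case regrip:** my first grip on the case was too high, so I reopened, went lower and gripped again before lifting.

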